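# Hold a dropper over the open boiling tube

## Robot

A 6-joint arm with a two-finger parallel gripper is mounted at the origin on the work surface. World frame = base frame: x ahead of the robot, y to its left, z up, the work surface at z = 0. Lengths are in m, angles in rad, forces in N, time in s.
With the tool pointing down it reaches from about 0.35 to 0.975 m from the base axis. Payload 4.9 kg.
Tool frame: the origin (TCP) lies on the front face of the gripper's body, between the roots of the fingers; the fingertips stand 73 mm ahead of it and the grasp point (between the pads) lies 54 mm ahead of it; z points along the fingers, x is the direction in which the jaws open and shut, and the axes are right-handed (so a half turn about z gives the same grasp; the last joint's range is limited). The gripper opens to 85 mm and grips with 20 to 120 N. Pads are 22 mm wide; open, the fingers measure 114 mm over their backs; the gripper's body (76 mm by 85 mm) begins 54 mm behind the grasp point. The pads swing forward as they close: fully open they stand 13 mm farther back than shut.
Start: joints at [-1.316, 0.053, 1.613, -0, 1.476, -0.119], TCP at [0.228, -0.582, 0.304] pointing down, gripper open.
Joint ranges: [-3.01, 3.01], [-1.01, 2.22], [0.06, 2.58], [-1.02, 4.17], [0.09, 2.62], [-3.14, 3.14]. Speed limits (rad/s): [2.57, 2.57, 3.14, 3.14, 3.14, 3.14].

## Interface

Orientations are given as [roll, pitch, yaw] about the fixed x, y, z axes, in that order (R = Rz(yaw) Ry(pitch) Rx(roll)).
In Python, from station import readout, cams, job_done gives the robot as it stands. The module is installed in compiled form; this text tells all that it offers.
- The arm moves only by the tool jog_arm, never from a script. Its argument "targets" is a list of rows, each an object of numbers: "x", "y", "z": the shift along the world's x, y, z in mm; "ax", "ay", "az": the turn, a rotation vector about the world's x, y, z in degrees; "grip": the gripper command: -1 is fully open, 1 is shut, values between are in proportion. A call has 1 to 20 rows; each row is the pose to reach, as a shift and turn from the pose commanded when the call began; what a row does not reach only later rows make up. A row lasts 1/10 s, in which the tool goes at most 50 mm and 8.59 degrees, less where a joint would pass 70% of its speed; a pose out of reach is approached as far as the arm can. A call with a gripper value outside its range is refused whole. The fingers move at their own pace and stop on an object; the grip force is fixed at half the most. Time passes only in rows, so rows that repeat a pose let the fingers close. It gives the time, the measured TCP pose, the force and the opening at its end, in the units of the state.
- readout.get_obs(): the state, without advancing time (a new reading comes with each control period).
- cams.camera(name): name is "side" or "top"; returns a dict with "img" (420x560x3 uint8, red, green, blue), "fx", "fy", "cx", "cy" (pixels), "R" (3x3) and "t" (3): a world point X has camera coordinates R X + t. Camera axes: x right, y down, z forward; pixel columns grow to the right and rows downward; lengths in m; the calibration is good to about 2 mm. A picture is of the moment at which its call begins. There is no depth.
- job_done(): hands the job in, once; it reports no verdict.
The state is a dict: "t": time; "joints": joint angles; "qvel": joint speeds; "joint_efforts": joint torques, N m; "position": TCP position; "orientation": TCP orientation; "ft_force": force on the tool from outside, world axes, zero at the start; "wrist_torque": the same for the moment, N m; "gripper_width": opening from 0.0 (shut) to 1.0 (fully open).
Only numpy, scipy, OpenCV 4.12 (cv2) and the standard library are available. Lean on these libraries where they do the work, as an engineer would, in place of code of your own. Each camera call takes 0.05 s, during which the arm holds its last target. There are 200 camera calls.

## Task

Lift the dropper (black ribbed cap, orange teat) out of the amber bottle, holding it by the cap so that the teat is not squeezed, and carry it upright and clear over the burner's tripod and the stoppered tubes to the one tube in the rack that has no bung. Stop with the glass tip centred about a centimetre above that tube's mouth, upright, never touching the tube or dipping into it. Finish while still holding it there, ready for the first drop; leave the amber bottle standing and do not disturb anything else on the bench.

Things in the scene. Friction and masses are not known exactly. Their poses are not given: they have to be found in the camera images.
- dropper: loose glass dropper, 106 mm long, 20 g, its cap unscrewed and just resting on the bottle's rim. Origin: the glass tip (lower end); z points up along its axis of symmetry. Glass 7 mm thick, 2.4 mm at the tip. Black ribbed cap 24 mm in diameter, 56 to 76 mm above the tip (hollow skirt up to 66, solid above); then the orange teat to 106 mm
- teat: orange rubber teat on top of the dropper's cap, 13 mm in diameter, 30 mm high, fixed to the dropper; its origin is the centre of its foot, on the cap's top. To be left unsqueezed
- dropper_tip (a point): the dropper's glass tip (lowest point when upright)
- dropper_cap (a point): centre of the dropper's cap, on its axis, 66 mm above the tip: the place to grip, 24 mm across from any side
- amber_bottle: amber glass bottle, white paper band, 34 mm in diameter, loose, 90 g. Straight to 46 mm, shoulder to 58, neck 18 mm thick to the rim at 74 mm. Origin: centre of its foot. The dropper hangs loosely in it (13.6 mm bore, skirt loose over the neck): tip 8 mm, cap 64 to 84 mm above the bench; pull it straight up 70 mm or more to clear the bottle
- bottle_mouth (a point): centre of the amber bottle's open rim, 74 mm above its foot
- green_bottle: a like bottle in green glass, closed, with white cap and black teat, 34 mm in diameter, 114 mm high, loose; not to be disturbed. Origin: centre of its foot. It and the amber bottle may change places
- tube_open: the only tube without a bung: clear glass boiling tube with a pale lip, 150 mm long, 25 mm in outer diameter (27 at the lip, bore 22), loose in a hole of the rack. Origin: centre of its foot, 10 mm above the bench; z points up along the tube
- tube_mouth (a point): centre of the open tube's rim, 150 mm above its foot, so about 160 mm above the bench
- tube_a: like tube closed with a red rubber bung, top of the bung 168 mm above its foot (178 mm above the bench). Origin: centre of its foot. The five tubes share the places in the rack in any order
- tube_b: like tube_a, with a black bung
- tube_c: like tube_a, with a red bung
- tube_d: like tube_a, with a black bung
- rack: fixed wooden test-tube rack, 276 mm along its x, 86 mm along its y, 84 mm high, one row of six holes 40 mm apart along its x (y = 0), the last at +x empty, and a row of six drying pegs 91 mm high at y = +45 mm. Origin: on the bench below the middle of the row of holes
- burner: gas burner with blue foot and steel barrel, not lit, under the tripod, loose, 0.5 kg, on a heatproof mat 200 x 200 x 6 mm that lies on the bench; foot 84 mm in diameter, barrel 15 mm, 150 mm high (top 156 mm above the bench). Origin: centre of its foot, on the mat. Not to be disturbed
- reagent: clear reagent bottle with red stopper, 52 mm in diameter, 110 mm high, loose. Origin: centre of its foot. Not to be disturbed
- tripod: loose steel tripod with a square wire gauze 125 x 125 mm on top, standing over the burner on the mat, between the bottles and the rack; 214 mm high, so its top is 220 mm above the bench; three legs 85 mm from its axis at the foot. Origin: on the mat, below the centre. Not to be disturbed

How it is judged:
On the way:
1. the dropper is lifted clear out of the amber bottle, upright and held by the fingers, and the bottle stands (z of dropper_tip in the frame of bottle_mouth above 0.003 m and angle between dropper's own z axis and vertical below 0.35 rad and contact force between the fingers and dropper above 1 N and angle between amber_bottle's own z axis and vertical below 0.1 rad), for 0.1 s.
At the end, for the whole second after the job is handed in: Dropper still gripped by the cap, at rest, within 8 degrees of upright, tip within 7 mm of the open mouth's axis and 3 to 20 mm above its rim, not touching it, teat unsqueezed. Amber bottle upright within 40 mm, all else within 12 mm of where it stood (horizontal distance between dropper_tip and tube_mouth below 0.007 m and z of dropper_tip in the frame of tube_mouth between 0.003 and 0.02 m and angle between dropper's own z axis and vertical below 0.14 rad and linear speed of dropper below 0.02 m/s and contact force between the fingers and dropper above 1 N and contact force between dropper and tube_open below 0.1 N and contact force between the fingers and teat below 1 N and distance of amber_bottle from where it was at the start of the episode below 0.04 m and angle between amber_bottle's own z axis and vertical below 0.1 rad and distance of each of green_bottle, burner, tube_a, tube_b, tube_c, tube_d, tube_open, tripod, reagent from where it was at the start of the episode below 0.012 m and angle between each of green_bottle, burner, tube_a, tube_b, tube_c, tube_d, tube_open, tripod, reagent's own z axis and vertical below 0.2 rad); the arm keeps its last pose, push and grip.
It fails at once if something else on the bench is knocked or moved (not (distance of green_bottle from where it was at the start of the episode below 0.012 m) or not (distance of burner from where it was at the start of the episode below 0.012 m) or not (distance of tube_a from where it was at the start of the episode below 0.012 m) or not (distance of tube_b from where it was at the start of the episode below 0.012 m) or not (distance of tube_c from where it was at the start of the episode below 0.012 m) or not (distance of tube_d from where it was at the start of the episode below 0.012 m) or not (distance of tube_open from where it was at the start of the episode below 0.012 m) or not (distance of tripod from where it was at the start of the episode below 0.012 m) or not (distance of reagent from where it was at the start of the episode below 0.012 m) or not (angle between green_bottle's own z axis and vertical below 0.2 rad) or not (angle between burner's own z axis and vertical below 0.2 rad) or not (angle between tube_a's own z axis and vertical below 0.2 rad) or not (angle between tube_b's own z axis and vertical below 0.2 rad) or not (angle between tube_c's own z axis and vertical below 0.2 rad) or not (angle between tube_d's own z axis and vertical below 0.2 rad) or not (angle between tube_open's own z axis and vertical below 0.2 rad) or not (angle between tripod's own z axis and vertical below 0.2 rad) or not (angle between reagent's own z axis and vertical below 0.2 rad)).
It fails at once if the amber bottle is knocked over or dragged away (distance of amber_bottle from where it was at the start of the episode above 0.04 m or angle between amber_bottle's own z axis and vertical above 0.35 rad).
It fails at once if the dropper touches a tube, the rack, the burner or another bystander (contact force between dropper and green_bottle above 0.5 N or contact force between dropper and burner above 0.5 N or contact force between dropper and tube_a above 0.5 N or contact force between dropper and tube_b above 0.5 N or contact force between dropper and tube_c above 0.5 N or contact force between dropper and tube_d above 0.5 N or contact force between dropper and tube_open above 0.5 N or contact force between dropper and tripod above 0.5 N or contact force between dropper and reagent above 0.5 N or contact force between dropper and rack above 0.5 N).
It fails at once if the tip dips into the open tube (z of dropper_tip in the frame of tube_mouth between -0.14 and -0.001 m and horizontal distance between dropper_tip and tube_mouth below 0.012 m).
It fails at once if the teat is squeezed or the dropper is tipped over (contact force between the fingers and teat above 2 N or angle between dropper's own z axis and vertical above 0.5 rad).
It also fails if it takes over 54 s, if anything falls off the work surface, if the arm or the gripper's body presses on something with over 40 N, if the wrist force passes 120 N, or if a joint passes its speed limit or range.

## Working session

There is one attempt and no reset: what is moved stays moved. The work goes in short steps, Python scripts to look and compute and a tool call to move; the robot and the scene stay as the last step left them, time stands still between calls to the robot, and variables do not carry over. Pictures are saved under pics/ and viewed, about 8 in all and at most 12, crops included, and the job is handed in when it is done.

Besides the shell and the picture viewer there is one more tool, called after "Emit:" by a JSON object that holds its "op" and its "data". jog_arm: Moves the arm, as the interface text tells. Its arguments: {"type":"object","properties":{"targets":{"type":"array"}},"required":["targets"]}

```bash
mkdir -p pics; cat > h.py <<'E'
import numpy as np, cv2
from station import readout, cams, job_done
def shot(n,f):
    c=cams.camera(n); cv2.imwrite(f'pics/{f}.png',c['img'][:,:,::-1]); return c
def ray(c,u,v):
    R=np.array(c['R']);t=np.array(c['t']); o=-R.T@t
    d=R.T@np.array([(u-c['cx'])/c['fx'],(v-c['cy'])/c['fy'],1]); return o,d/np.linalg.norm(d)
def onz(c,u,v,z):
    o,d=ray(c,u,v); return o+d*(z-o[2])/d[2]
def two(c1,p1,c2,p2):
    o,d=ray(c1,*p1);q,e=ray(c2,*p2)
    s=np.linalg.lstsq(np.c_[d,-e],q-o,rcond=None)[0]; a=o+d*s[0];b=q+e*s[1]
    return (a+b)/2,np.linalg.norm(a-b)
def proj(c,X):
    p=np.array(c['R'])@np.array(X)+np.array(c['t']); return c['fx']*p[0]/p[2]+c['cx'],c['fy']*p[1]/p[2]+c['cy']
E
python3 - <<'E'
from h import *
a=shot('top','top0');b=shot('side','side0')
for c in (a,b): print(c['fx'],c['cx'],c['cy'],-np.array(c['R']).T@c['t'],np.array(c['R'])[2])
o=readout.get_obs();print(o['position'],o['orientation'],o['gripper_width'])
E
```

```text
486.6550369099205 281.90985542004154 216.65104527835808 [ 0.33534106 -0.04668989  1.2833287 ] [ 0.21010356 -0.00556003 -0.97766333]
544.2274719961508 277.99449338176714 208.86026430416715 [0.12417507 0.57097916 1.04161106] [ 0.37180404 -0.52089651 -0.76839351]
[ 0.2281099  -0.58142318  0.30276706] [-3.14135247e+00  1.89522071e-03 -1.19698642e+00] 1.004360258437076
```

View pics/top0.png

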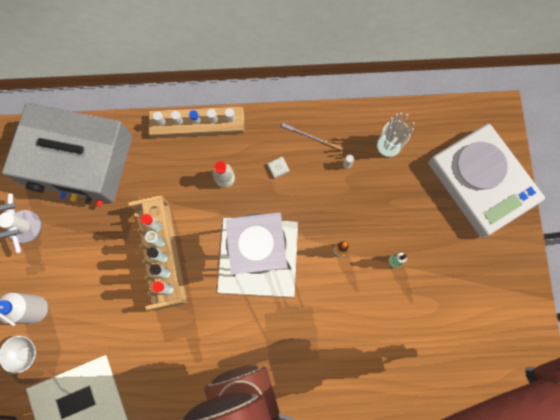

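View pics/side0.png

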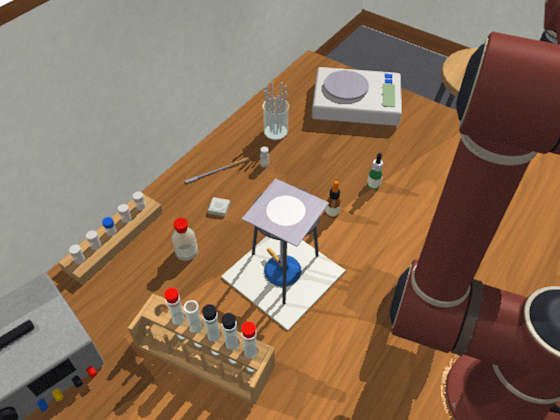

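Top view: amber bottle with orange teat near (342,247), green bottle (398,260), tripod gauze (257,243), open tube near (152,238). Side view: teat (335,187), open tube mouth (192,306). Next I'll measure both precisely, with enlarged crops.

```bash
cat > m.py <<'E'
from h import *
def teat(c,box):
    x0,y0,x1,y1=box; im=c['img'][y0:y1,x0:x1]; h=cv2.cvtColor(im,cv2.COLOR_RGB2HSV)
    m=((h[...,0]>4)&(h[...,0]<18)&(h[...,1]>190)&(h[...,2]>150)); y,x=np.nonzero(m)
    return x.mean()+x0,y.mean()+y0,len(x)
E
python3 - <<'E'
from m import *
a=cams.camera('top');b=cams.camera('side')
A=teat(a,(325,230,360,262));B=teat(b,(318,170,352,222));print(A,B)
print('teat',two(a,A[:2],b,B[:2]))
print('mouth rough',two(a,(152,238),b,(192,306)), onz(a,152,238,.16),onz(b,192,306,.16))
print('green',onz(a,401,256,.114),onz(b,378,157,.114))
print('gauze',[onz(a,*p,.22).round(3) for p in ((226,217),(283,213),(286,272),(232,274))])
print('bungs',[onz(a,*p,.178).round(3) for p in ((147,220),(153,254),(156,270),(159,287))])
print('bungs side',[onz(b,*p,.178).round(3) for p in ((172,295),(210,313),(230,320),(249,329))])
z=lambda c,x,y,w,h:cv2.resize(c['img'][y:y+h,x:x+w],(400,400),interpolation=cv2.INTER_CUBIC)
im=np.vstack([np.hstack([z(a,130,215,50,50),z(b,168,285,50,50)]),np.hstack([z(a,320,222,50,50),z(b,310,175,50,50)])])
cv2.imwrite('pics/c1.png',cv2.resize(im,(600,600))[:,:,::-1])
E
```

```text
(np.float64(342.58620689655174), np.float64(246.48275862068965), 29) (np.float64(335.05), np.float64(183.3), 20)
teat (array([ 0.50726914, -0.19547852,  0.11679175]), np.float64(0.004728097324144728))
mouth rough (array([0.54199613, 0.25377577, 0.16083823]), np.float64(0.0029945194400890825)) [0.54076955 0.253281   0.16      ] [0.54389296 0.25394095 0.16      ]
green [ 0.47537465 -0.33561822  0.114     ] [ 0.47191421 -0.33065843  0.114     ]
gauze [array([0.569, 0.072, 0.22 ]), array([ 0.572, -0.056,  0.22 ]), array([ 0.44 , -0.056,  0.22 ]), array([0.441, 0.062, 0.22 ])]
bungs [array([0.58 , 0.26 , 0.178]), array([0.5  , 0.246, 0.178]), array([0.463, 0.239, 0.178]), array([0.425, 0.232, 0.178])]
bungs side [array([0.58 , 0.265, 0.178]), array([0.5  , 0.252, 0.178]), array([0.462, 0.242, 0.178]), array([0.424, 0.237, 0.178])]
```

View pics/c1.png

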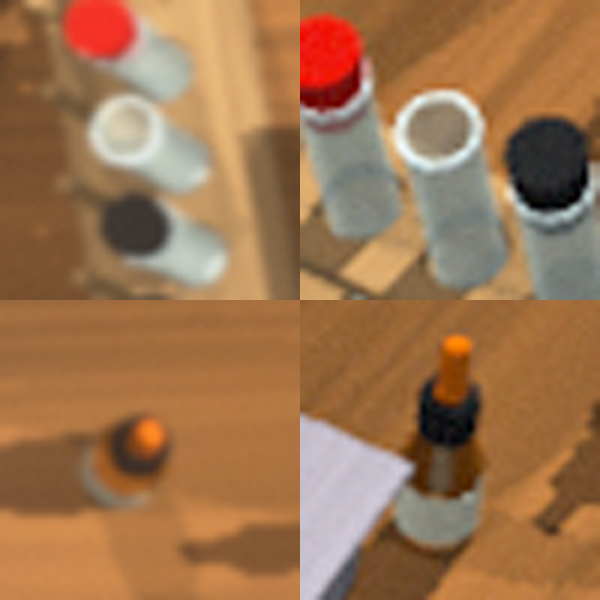

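Crop: open tube rim centre is at about (151,236.5) in top and (190.5,306.3) in side, and the dropper stands upright in the amber bottle. I'll refine both positions from these.

```bash
python3 - <<'E'
from h import *
a=cams.camera('top');b=cams.camera('side')
for c,n,x0,y0 in((a,'top',130,215),(b,'side',168,285)):
    im=cv2.resize(c['img'][y0:y0+50,x0:x0+50],None,fx=8,fy=8,interpolation=cv2.INTER_CUBIC)
    h=cv2.cvtColor(im,cv2.COLOR_RGB2HSV); m=((h[...,1]<45)&(h[...,2]>205)).astype('uint8')
    k=max(cv2.findContours(m,0,2)[0],key=cv2.contourArea); e=cv2.fitEllipse(cv2.convexHull(k))
    u,v=(e[0][0]+.5)/8-.5+x0,(e[0][1]+.5)/8-.5+y0; print(n,u,v,np.array(e[1])/8,onz(c,u,v,.16))
print('teat top',onz(a,344.7,243.5,.114),onz(b,335.7,181.7,.114))
print('cap',onz(a,343,246.5,.076),onz(b,334,192.8,.074))
E
```

```text
top 151.25852584838867 236.5900478363037 [10.94548702 13.07230759] [0.54420888 0.2550438  0.16      ]
side 190.4976749420166 306.15791511535645 [12.48588276 14.9996109 ] [0.54591394 0.25579442 0.16      ]
teat top [ 0.51248741 -0.20232874  0.114     ] [ 0.51214033 -0.20226568  0.114     ]
cap [ 0.51088268 -0.20256483  0.076     ] [ 0.51329803 -0.20276721  0.074     ]
```

Emit:
{"op": "jog_arm", "data": {"targets": [{"x":20,"y":27,"z":0},{"x":48,"y":64,"z":0},{"x":76,"y":101,"z":0},{"x":104,"y":139,"z":0},{"x":132,"y":176,"z":0},{"x":160,"y":213,"z":0},{"x":188,"y":251,"z":0},{"x":216,"y":288,"z":-10},{"x":244,"y":325,"z":-25},{"x":268,"y":358,"z":-40},{"x":280,"y":373,"z":-50},{"x":284,"y":379,"z":-54},{"x":284,"y":379,"z":-54},{"x":284,"y":379,"z":-54},{"x":284,"y":379,"z":-54}]}}

```text
$.targets[0]: bad value
```

```bash
python3 - <<'E'
from h import *
a=shot('top','t');b=shot('side','s')
z=lambda c,x,y,w,h:cv2.resize(c['img'][y:y+h,x:x+w],(400,400),interpolation=cv2.INTER_CUBIC)
cv2.imwrite('pics/c2.png',np.hstack([z(a,270,180,130,130),z(b,280,90,130,130)])[:,:,::-1])
o=readout.get_obs();p=o['position'];print(p,o['orientation'])
for c in(a,b):print(proj(c,p-[0,0,.073]),proj(c,[.512,-.2025,.114]))
E
```

```text
[ 0.22822552 -0.58175589  0.30375996] [-3.14154399e+00  2.40293761e-04 -1.19693040e+00]
(np.float64(544.4654250435356), np.float64(361.17331541669967)) (np.float64(344.78562846105876), np.float64(243.6949705766179))
(np.float64(530.4520636401156), np.float64(102.23993812310708)) (np.float64(335.80501580114264), np.float64(181.6654817695331))
```

View pics/c2.png

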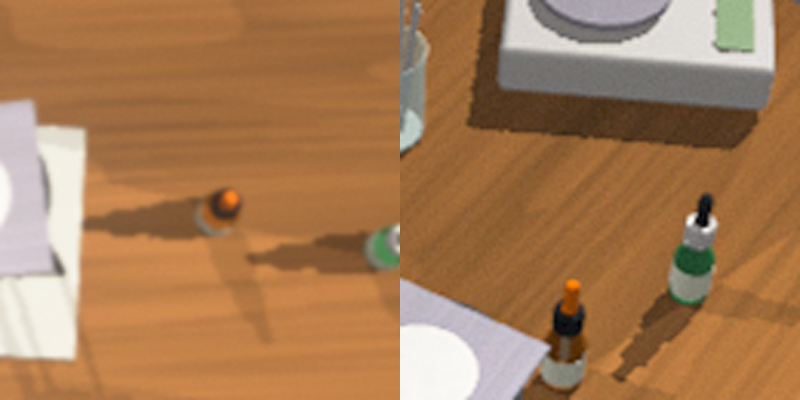

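The move was refused ("bad value") and the picture shows the scene unchanged. Rows probably need all seven fields, so I'll send them all.

Emit:
{"op": "jog_arm", "data": {"targets": [{"x":20,"y":27,"z":0,"ax":0,"ay":0,"az":0,"grip":-1},{"x":48,"y":64,"z":0,"ax":0,"ay":0,"az":0,"grip":-1},{"x":76,"y":101,"z":0,"ax":0,"ay":0,"az":0,"grip":-1},{"x":104,"y":139,"z":0,"ax":0,"ay":0,"az":0,"grip":-1},{"x":132,"y":176,"z":0,"ax":0,"ay":0,"az":0,"grip":-1},{"x":160,"y":213,"z":0,"ax":0,"ay":0,"az":0,"grip":-1},{"x":188,"y":251,"z":0,"ax":0,"ay":0,"az":0,"grip":-1},{"x":216,"y":288,"z":-10,"ax":0,"ay":0,"az":0,"grip":-1},{"x":244,"y":325,"z":-25,"ax":0,"ay":0,"az":0,"grip":-1},{"x":268,"y":358,"z":-40,"ax":0,"ay":0,"az":0,"grip":-1},{"x":280,"y":373,"z":-50,"ax":0,"ay":0,"az":0,"grip":-1},{"x":284,"y":379,"z":-54,"ax":0,"ay":0,"az":0,"grip":-1},{"x":284,"y":379,"z":-54,"ax":0,"ay":0,"az":0,"grip":-1},{"x":284,"y":379,"z":-54,"ax":0,"ay":0,"az":0,"grip":-1},{"x":284,"y":379,"z":-54,"ax":0,"ay":0,"az":0,"grip":-1}]}}

```text
t: 1.9
position: [0.512, -0.2041, 0.2509]
orientation: [-3.141, -0.001, -1.199]
ft_force: [1.0, -0.6, 0.1]
gripper_width: 0.999
```

```bash
python3 - <<'E'
from h import *
a=shot('top','t2');b=shot('side','s2')
z=lambda c,x,y,w,h:cv2.resize(c['img'][y:y+h,x:x+w],(400,400),interpolation=cv2.INTER_CUBIC)
cv2.imwrite('pics/c3.png',np.hstack([z(a,280,180,130,130),z(b,270,110,130,130)])[:,:,::-1])
o=readout.get_obs();p=o['position'];print(p,o['orientation'])
for c in(a,b):print(proj(c,p-[0,0,.073]),proj(c,[.512,-.2025,.114]))
E
```

```text
[ 0.511999   -0.2039074   0.25071127] [-3.14085896e+00 -1.07207867e-03 -1.19867122e+00]
(np.float64(348.76475343738736), np.float64(239.34842801307187)) (np.float64(344.78562846105876), np.float64(243.6949705766179))
(np.float64(338.5113512675156), np.float64(161.87465088551411)) (np.float64(335.80501580114264), np.float64(181.6654817695331))
```

View pics/c3.png

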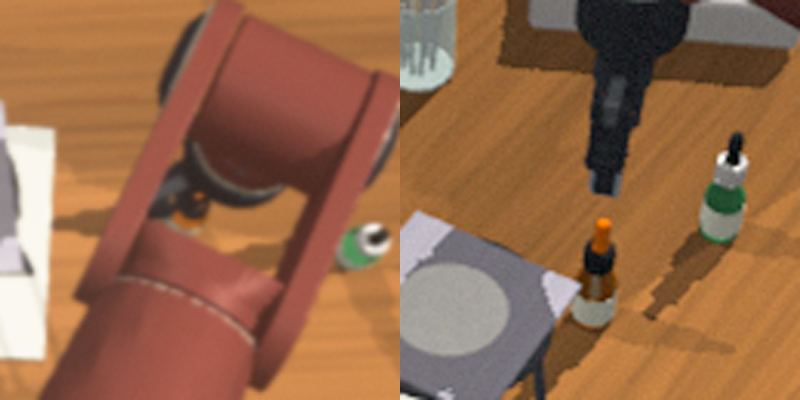

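The side crop shows the fingers centred over the teat (teat at about (336,182)), jaws along the view direction, and the green bottle clear. Now I'll descend and close.

Emit:
{"op": "jog_arm", "data": {"targets": [{"x":0,"y":1,"z":-15,"ax":0,"ay":0,"az":0,"grip":-1},{"x":0,"y":1,"z":-35,"ax":0,"ay":0,"az":0,"grip":-1},{"x":0,"y":1,"z":-55,"ax":0,"ay":0,"az":0,"grip":-1},{"x":0,"y":1,"z":-75,"ax":0,"ay":0,"az":0,"grip":-1},{"x":0,"y":1,"z":-95,"ax":0,"ay":0,"az":0,"grip":-1},{"x":0,"y":1,"z":-110,"ax":0,"ay":0,"az":0,"grip":-1},{"x":0,"y":1,"z":-118,"ax":0,"ay":0,"az":0,"grip":-1},{"x":0,"y":1,"z":-121,"ax":0,"ay":0,"az":0,"grip":-1},{"x":0,"y":1,"z":-121,"ax":0,"ay":0,"az":0,"grip":-1},{"x":0,"y":1,"z":-121,"ax":0,"ay":0,"az":0,"grip":-1},{"x":0,"y":1,"z":-121,"ax":0,"ay":0,"az":0,"grip":-1}]}}

```text
t: 3.1
position: [0.5128, -0.2022, 0.13]
orientation: [-3.14, -0.002, -1.197]
ft_force: [-0.2, -0.2, 0.0]
gripper_width: 0.996
```

Emit:
{"op": "jog_arm", "data": {"targets": [{"x":0,"y":0,"z":0,"ax":0,"ay":0,"az":0,"grip":0},{"x":0,"y":0,"z":0,"ax":0,"ay":0,"az":0,"grip":0},{"x":0,"y":0,"z":0,"ax":0,"ay":0,"az":0,"grip":0.2},{"x":0,"y":0,"z":0,"ax":0,"ay":0,"az":0,"grip":0.3},{"x":0,"y":0,"z":0,"ax":0,"ay":0,"az":0,"grip":0.4},{"x":0,"y":0,"z":0,"ax":0,"ay":0,"az":0,"grip":0.5},{"x":0,"y":0,"z":0,"ax":0,"ay":0,"az":0,"grip":0.6},{"x":0,"y":0,"z":0,"ax":0,"ay":0,"az":0,"grip":0.8},{"x":0,"y":0,"z":0,"ax":0,"ay":0,"az":0,"grip":1},{"x":0,"y":0,"z":0,"ax":0,"ay":0,"az":0,"grip":1},{"x":0,"y":0,"z":0,"ax":0,"ay":0,"az":0,"grip":1},{"x":0,"y":0,"z":0,"ax":0,"ay":0,"az":0,"grip":1}]}}

```text
t: 4.3
position: [0.5124, -0.2019, 0.1291]
orientation: [-3.141, -0.0, -1.197]
ft_force: [-0.7, 0.4, 2.9]
gripper_width: 0.257
```

Opening of 0.257 (about 22 mm) is close to the cap's 24 mm. Lifting straight up.

Emit:
{"op": "jog_arm", "data": {"targets": [{"x":0,"y":0,"z":3,"ax":0,"ay":0,"az":0,"grip":1},{"x":0,"y":0,"z":10,"ax":0,"ay":0,"az":0,"grip":1},{"x":0,"y":0,"z":20,"ax":0,"ay":0,"az":0,"grip":1},{"x":0,"y":0,"z":30,"ax":0,"ay":0,"az":0,"grip":1},{"x":0,"y":0,"z":40,"ax":0,"ay":0,"az":0,"grip":1},{"x":0,"y":0,"z":50,"ax":0,"ay":0,"az":0,"grip":1},{"x":0,"y":0,"z":60,"ax":0,"ay":0,"az":0,"grip":1},{"x":0,"y":0,"z":70,"ax":0,"ay":0,"az":0,"grip":1},{"x":0,"y":0,"z":80,"ax":0,"ay":0,"az":0,"grip":1},{"x":0,"y":0,"z":100,"ax":0,"ay":0,"az":0,"grip":1},{"x":0,"y":0,"z":125,"ax":0,"ay":0,"az":0,"grip":1},{"x":0,"y":0,"z":155,"ax":0,"ay":0,"az":0,"grip":1},{"x":0,"y":0,"z":190,"ax":0,"ay":0,"az":0,"grip":1},{"x":0,"y":0,"z":225,"ax":0,"ay":0,"az":0,"grip":1},{"x":0,"y":0,"z":255,"ax":0,"ay":0,"az":0,"grip":1},{"x":0,"y":0,"z":275,"ax":0,"ay":0,"az":0,"grip":1},{"x":0,"y":0,"z":280,"ax":0,"ay":0,"az":0,"grip":1},{"x":0,"y":0,"z":280,"ax":0,"ay":0,"az":0,"grip":1},{"x":0,"y":0,"z":280,"ax":0,"ay":0,"az":0,"grip":1}]}}

```text
t: 6.2
position: [0.5119, -0.2017, 0.4072]
orientation: [3.14, 0.002, -1.197]
ft_force: [0.0, -0.5, 0.3]
gripper_width: 0.257
```

```bash
python3 - <<'E'
from h import *
a=shot('top','t3');b=shot('side','s3')
o=readout.get_obs();p=o['position'];print(p,o['gripper_width'])
for d in (0,.054,.12):print(proj(b,p-[0,0,d]))
z=lambda c,x,y,w,h:cv2.resize(c['img'][y:y+h,x:x+w],(600,600),interpolation=cv2.INTER_CUBIC)
cv2.imwrite('pics/c4.png',z(b,260,60,170,170)[:,:,::-1])
E
```

```text
[ 0.51183374 -0.20162689  0.40672053] 0.2608307396441721
(np.float64(348.4074248532464), np.float64(77.50527599922643))
(np.float64(345.6565193670091), np.float64(100.05170587305932))
(np.float64(342.5694759233377), np.float64(125.35312348570717))
```

View pics/c4.png

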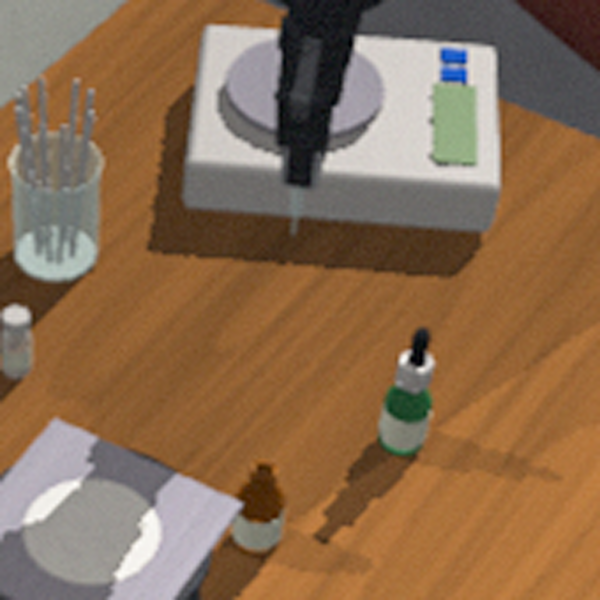

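The crop shows the dropper held upright with its tip at (343,126.6), against a predicted (342.6,125.4). The amber bottle is standing at its place. Next I carry it across.

Emit:
{"op": "jog_arm", "data": {"targets": [{"x":0,"y":8,"z":2,"ax":0,"ay":0,"az":0,"grip":1},{"x":1,"y":25,"z":5,"ax":0,"ay":0,"az":0,"grip":1},{"x":3,"y":50,"z":5,"ax":0,"ay":0,"az":0,"grip":1},{"x":6,"y":80,"z":5,"ax":0,"ay":0,"az":0,"grip":1},{"x":8,"y":110,"z":5,"ax":0,"ay":0,"az":0,"grip":1},{"x":10,"y":140,"z":5,"ax":0,"ay":0,"az":0,"grip":1},{"x":12,"y":170,"z":5,"ax":0,"ay":0,"az":0,"grip":1},{"x":14,"y":200,"z":5,"ax":0,"ay":0,"az":0,"grip":1},{"x":16,"y":230,"z":5,"ax":0,"ay":0,"az":0,"grip":1},{"x":18,"y":260,"z":5,"ax":0,"ay":0,"az":0,"grip":1},{"x":20,"y":290,"z":5,"ax":0,"ay":0,"az":0,"grip":1},{"x":23,"y":320,"z":5,"ax":0,"ay":0,"az":0,"grip":1},{"x":25,"y":350,"z":5,"ax":0,"ay":0,"az":0,"grip":1},{"x":27,"y":380,"z":3,"ax":0,"ay":0,"az":0,"grip":1},{"x":30,"y":410,"z":0,"ax":0,"ay":0,"az":0,"grip":1},{"x":31,"y":435,"z":0,"ax":0,"ay":0,"az":0,"grip":1},{"x":33,"y":450,"z":0,"ax":0,"ay":0,"az":0,"grip":1},{"x":33,"y":457,"z":0,"ax":0,"ay":0,"az":0,"grip":1},{"x":33,"y":457,"z":0,"ax":0,"ay":0,"az":0,"grip":1},{"x":33,"y":457,"z":0,"ax":0,"ay":0,"az":0,"grip":1}]}}

```text
t: 8.3
position: [0.5452, 0.2547, 0.4091]
orientation: [3.142, -0.0, -1.198]
ft_force: [-0.0, -0.3, -0.5]
gripper_width: 0.257
```

Emit:
{"op": "jog_arm", "data": {"targets": [{"x":0,"y":0,"z":-5,"ax":0,"ay":0,"az":0,"grip":1},{"x":0,"y":0,"z":-20,"ax":0,"ay":0,"az":0,"grip":1},{"x":0,"y":0,"z":-40,"ax":0,"ay":0,"az":0,"grip":1},{"x":0,"y":0,"z":-60,"ax":0,"ay":0,"az":0,"grip":1},{"x":0,"y":0,"z":-75,"ax":0,"ay":0,"az":0,"grip":1},{"x":0,"y":0,"z":-80,"ax":0,"ay":0,"az":0,"grip":1},{"x":0,"y":0,"z":-80,"ax":0,"ay":0,"az":0,"grip":1},{"x":0,"y":0,"z":-80,"ax":0,"ay":0,"az":0,"grip":1},{"x":0,"y":0,"z":-80,"ax":0,"ay":0,"az":0,"grip":1}]}}

```text
t: 9.2
position: [0.5457, 0.2553, 0.3304]
orientation: [-3.139, -0.0, -1.197]
ft_force: [-0.2, 0.4, -0.6]
gripper_width: 0.257
```

```bash
python3 - <<'E'
from h import *
a=shot('top','t4');b=shot('side','s4')
o=readout.get_obs();p=o['position'];print(p,o['orientation'],o['gripper_width'])
for c in(a,b):print([np.round(proj(c,X),1) for X in (p-[0,0,.066+.054],[.545,.2555,.16])])
z=lambda c,x,y,w,h:cv2.resize(c['img'][y:y+h,x:x+w],(400,600),interpolation=cv2.INTER_CUBIC)
cv2.imwrite('pics/c5.png',np.hstack([z(a,120,190,60,90),z(b,160,245,60,90)])[:,:,::-1])
E
```

```text
[0.54558308 0.25532968 0.33016834] [-3.13957348e+00 -9.66940511e-05 -1.19694452e+00] 0.25913147503434947
[array([145.2, 232.2]), array([151.1, 236.3])]
[array([187.3, 291.8]), array([191. , 306.3])]
```

View pics/c5.png

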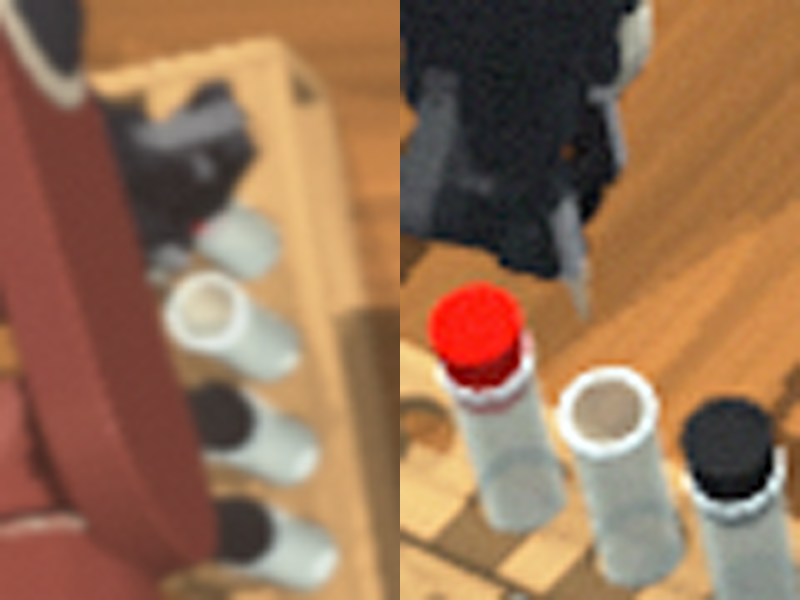

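The side crop shows the tip at (187.6,292.2), against a predicted (187.3,291.8), on the line down to the mouth at (190.5,306.2). It's clear of the red bung. Lowering the last 39 mm gently.

Emit:
{"op": "jog_arm", "data": {"targets": [{"x":0,"y":0,"z":-4,"ax":0,"ay":0,"az":0,"grip":1},{"x":0,"y":0,"z":-10,"ax":0,"ay":0,"az":0,"grip":1},{"x":0,"y":0,"z":-16,"ax":0,"ay":0,"az":0,"grip":1},{"x":0,"y":0,"z":-22,"ax":0,"ay":0,"az":0,"grip":1},{"x":0,"y":0,"z":-28,"ax":0,"ay":0,"az":0,"grip":1},{"x":0,"y":0,"z":-33,"ax":0,"ay":0,"az":0,"grip":1},{"x":0,"y":0,"z":-36,"ax":0,"ay":0,"az":0,"grip":1},{"x":0,"y":0,"z":-38,"ax":0,"ay":0,"az":0,"grip":1},{"x":0,"y":0,"z":-39,"ax":0,"ay":0,"az":0,"grip":1},{"x":0,"y":0,"z":-39,"ax":0,"ay":0,"az":0,"grip":1},{"x":0,"y":0,"z":-39,"ax":0,"ay":0,"az":0,"grip":1},{"x":0,"y":0,"z":-39,"ax":0,"ay":0,"az":0,"grip":1}]}}

```text
t: 10.5
position: [0.5453, 0.2552, 0.2902]
orientation: [-3.141, 0.0, -1.197]
ft_force: [-0.3, -0.1, 0.4]
gripper_width: 0.257
```

```bash
python3 - <<'E'
from h import *
a=shot('top','t5');b=shot('side','s5')
o=readout.get_obs();p=o['position'];print(p,o['orientation'],o['gripper_width'])
for c in(a,b):print([np.round(proj(c,X),1) for X in (p-[0,0,.121],p-[0,0,.075],[.545,.2555,.16])])
z=lambda c,x,y,w,h:cv2.resize(c['img'][y:y+h,x:x+w],(400,600),interpolation=cv2.INTER_CUBIC)
cv2.imwrite('pics/c6.png',np.hstack([z(a,130,210,40,60),z(b,170,265,40,60)])[:,:,::-1])
E
```

```text
[0.5452882  0.25521209 0.29009861] [-3.14126147e+00 -1.65518552e-06 -1.19698530e+00] 0.2578973257410224
[array([150.1, 235.5]), array([144.6, 231.9]), array([151.1, 236.3])]
[array([190.4, 303.6]), array([187.2, 290.3]), array([191. , 306.3])]
```

View pics/c6.png

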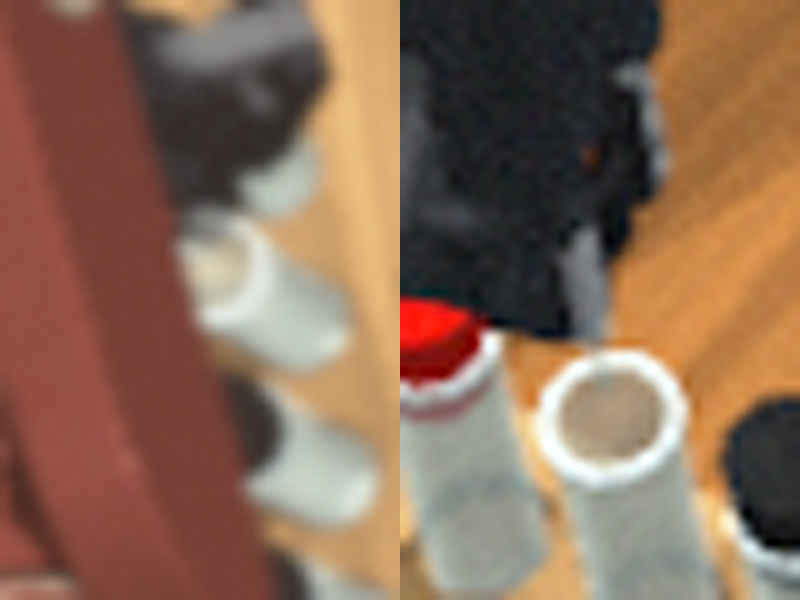

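The tip isn't clearly visible against the pale rim and interior; it should be at side (190.4,303.6). I'll difference this view against the earlier empty one to locate it.

```bash
python3 - <<'E'
from h import *
f=lambda n:cv2.imread(f'pics/{n}.png').astype(float)
d=np.mean([cams.camera('side')['img'][:,:,::-1].astype(float) for _ in range(4)],0)
D=np.abs(d-(f('side0')+f('s2')+f('s3'))/3).sum(2)[292:318,180:202]
print('cols 180..201');[print(292+i,r.astype(int)) for i,r in enumerate(D) if i<22]
cv2.imwrite('pics/c7.png',cv2.resize(d[280:325,170:215].astype('uint8'),(600,600),interpolation=cv2.INTER_CUBIC))
E
```

```text
cols 180..201
292 [158 157 157 140 156 189 112 110 123 135  87   6  59  64  58  51  66  61
  70  66  55  63]
293 [154 145 140 137 168 193 127  96 122 138  98  11  66  70  58  59  60  64
  64  55  60  70]
294 [151 152 159 165 175 182 130  98 119 135 124  25  68  61  53  59  68  61
  61  58  63  63]
295 [142 139 164 176 179 184 158 114 116 130 122  29  59  64  64  65  60  63
  59  72  64  71]
296 [200 146 172 174 179 191 226 150 134 128 104  58  56  61  57  63  57  61
  62  65  57  60]
297 [252 166 173 177 199 242 268 169 143 125 113  99  68  59  60  61  65  59
  64  60  66  60]
298 [ 12  68 117 203 244 262 263 168 142 121 107  85  55  66  57  62  74  66
  64  70  59  59]
299 [ 56  34  24  11  34  72  73  39  81 112  86  73  56  57  65  64  65  57
  60  70  57  54]
300 [64 55 67 63 62 46 46 57 61 46 34 57 82 80 77 74 60 60 68 58 48 53]
301 [65 56 53 58 59 67 74 81 64 43 33 82 87 85 56 68 73 66 60 59 60 49]
302 [66 64 57 58 67 75 81 71 82 52 51 68 69 74 96 65 76 75 53 58 48 62]
303 [61 72 63 60 75 77 77 77 65 67 55 46 65 67 75 89 59 88 50 51 52 52]
304 [83 64 66 64 83 54 91 63 63 62 67 60 61 67 61 63 92 82 77 56 59 58]
305 [70 75 63 59 72 69 64 68 62 63 61 68 71 63 62 64 87 71 83 51 56 57]
306 [83 77 74 78 60 87 71 62 68 64 63 61 63 68 59 64 85 81 87 47 60 62]
307 [71 82 75 72 59 94 67 67 66 61 54 62 63 60 56 60 89 78 78 65 70 73]
308 [69 72 77 73 50 71 71 78 71 64 62 57 61 61 63 65 73 62 72 53 62 60]
309 [70 72 82 76 53 43 94 73 73 63 68 57 62 67 54 89 67 91 76 65 57 56]
310 [64 77 84 72 79 47 60 89 79 66 64 64 66 80 84 61 90 74 69 58 65 47]
311 [61 67 84 76 74 87 49 50 69 91 90 96 94 67 71 97 69 76 71 70 59 57]
312 [65 66 62 83 59 88 98 90 68 58 78 83 88 86 76 72 63 67 77 66 47 64]
313 [61 63 71 70 74 70 72 69 83 97 77 70 74 63 69 74 74 80 73 69 58 52]
```

View pics/c7.png

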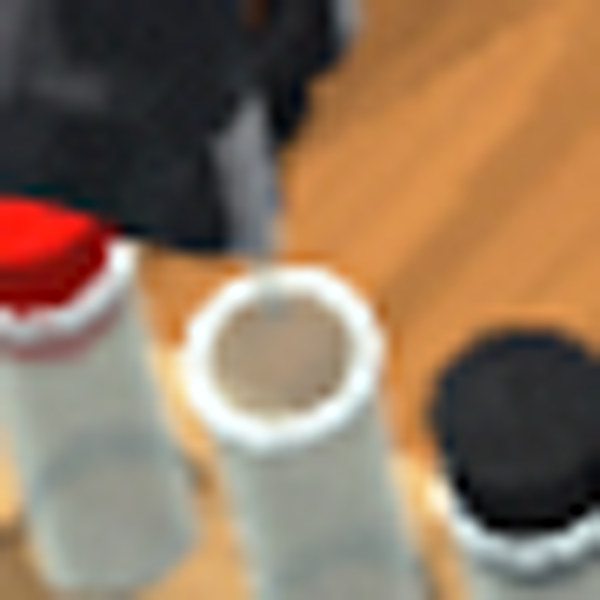

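In the averaged side view the glass tip crosses the far rim and ends at about (190.2,303.2), where (190.4,303.6) was predicted. So it is about 9 mm above the rim and centred to about 1 mm, and the tube has not moved. Handing in.

```bash
python3 -c "
from station import *
o=readout.get_obs();print(o['t'],o['position'],o['ft_force'],o['gripper_width']);print(job_done())"
```

```text
10.8 [0.54524004 0.25518271 0.28994245] [-0.30499568 -1.02945204  0.13068215] 0.2579329045664801
the job is handed in; nothing more can be done
None
```

I lifted the dropper out of the amber bottle by its cap, carried it upright over the tripod and tubes, and handed in at 10.8 s while still holding it over the open tube. No verdict was reported.

**Last checks:**
- **Tip position:** my estimate from the arm's pose and the side view puts the tip about 9 mm above the rim. It's centred to about 1 mm, and the tool is vertical.
- **Grip:** the gripper opening held steady at 0.258, about 22 mm for the 24 mm cap. The wrist force was about 1 N.
- **Bystanders:** the amber bottle was upright in the picture taken after the lift. The open tube and its neighbours looked unmoved in the last side view.

**Weak or failed checks:**
- The first move call was refused because its rows lacked some fields; I resent it complete.
- In the last pictures the arm hid the tip from the top camera, and it was only faint in the side view. The final tip position therefore rests on the side view and the calibration.
- After the carry I did not measure the amber bottle, green bottle, tripod, burner or reagent bottle again.

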